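Right the toppled filter canister and lock it in its bay

ROBOT

A 6-joint arm with a two-finger parallel gripper is mounted at the origin on a cart in front of the work surface, level with it; the furniture and walls round the work are solid. World frame = base frame: x ahead of the robot, y to its left, z up, the work surface at z = 0. Lengths are in mm, angles in rad, forces in N, time in s.
With the tool pointing down it reaches from about 275 to 750 mm from the base axis. Payload 10.2 kg.
Tool frame: the origin (TCP) lies midway between the tips of the shut fingers; the grasp point (between the pads) lies 19 mm behind it; z points along the fingers, y is the line along which they close (so a half turn about z gives the same grasp; the last joint's range is limited). The gripper opens to 85 mm and grips with 20 to 120 N. Pads are 22 mm wide; open, the fingers measure 114 mm over their backs; the gripper's body (76 mm by 85 mm) begins 54 mm behind the grasp point. The pads swing forward as they close: fully open they stand 13 mm farther back than shut.
Start: joints at [-1.499, 0.313, 1.498, -0, 1.331, -0.223], TCP at [152.525, -502.362, 231.294] pointing down, gripper open.
Joint ranges: [-2.94, 2.94], [-0.97, 2.17], [0.19, 2.56], [-1.23, 4.37], [0.02, 3.11], [-2.88, 2.88]. Speed limits (rad/s): [2.39, 2.39, 3.01, 3.14, 3.14, 3.14].

INTERFACE

Orientations are given as a unit quaternion [w, x, y, z].
In Python, from plant import telemetry, optics, arm gives the robot as it stands. The module is installed in compiled form; this text tells all that it offers.
- The arm moves only by the tool servo_tool, never from a script. Its argument "plan" is a list of rows, each a list of 5 numbers: the shift along the tool's x, y, z in m, then the turn about the tool's z in rad, then the closure, from 0 (fully open) to 1 (shut). In form: [[dx, dy, dz, spin, grip], ...]. A call has 1 to 5 rows; each row shifts and turns the commanded pose from where the row before left it, along the tool's axes as they then stand; what a row does not reach is not made up. A row lasts 1/12 s, in which the tool goes at most 41.7 mm and 7.16 degrees, less where a joint would pass 70% of its speed; a pose out of reach is approached as far as the arm can. A call is refused whole if a number of a shift passes 0.0417 or a number of a turn 0.125, either way. A call with a gripper value outside its range is refused whole. The fingers move at their own pace and stop on an object; "newtons" is the grip in N (left out, the last holds). Time passes only in rows, so rows that do not move let the fingers close. It gives the time, the measured TCP pose, the force, the opening and the grip force at its end, in the units of the state.
- telemetry.observe(): the state, without advancing time (a new reading comes with each control period).
- optics.camera(name): name is "side" or "top"; returns (picture, depth): 384x512x3 uint8, red, green, blue; 384x512 float32, mm along the optical axis (not along the pixel's ray), 0 where there is no reading.
- optics.camera_info(name): a dict with "vertical_fov" (degrees; the focal length in pixels is half the picture's height over the tangent of half this angle, whatever the lens; pixels are square), "cx", "cy" (the principal point, pixels), "world_from_camera" (4x4, takes a point from camera to world coordinates). Camera axes: x right, y down, z forward; pixel columns grow to the right and rows downward; lengths in mm; the calibration is good to about 2 mm. A picture is of the moment at which its call begins. camera_info takes no time and is no camera call.
- arm.finish_job(): hands the job in; it is judged then, once.
Trained networks look in the newest picture that a camera, given by its name, has taken for a name from the list of things; names that differ only in an ending like _2 or _b are one class to them, and where a whole thing is asked for, a point or a joint stands for the part that bears it (a point fixed in the world has none). Each returns a list of dicts, best first, with "conf" (0 to 1); they miss things now and then, are a little off and sometimes report something else, mostly with a low value. They report only what shows in the picture. A call takes as long as a camera call.
- optics.outline_of(camera, label): "pixels" (384x512 bool, what is visible of it).
- optics.place_of(camera, label): "xyz" ([x, y, z] in mm, in world coordinates, good to about 4 mm: a listed point, or the origin of a listed thing).
The state is a dict: "clock": time; "joints": joint angles; "joint_vel": joint speeds; "effort": joint torques, N m; "tool_pos": TCP position; "ee_rot": TCP orientation; "ft_force": force on the tool from outside, world axes, zero at the start; "wrist_torque": the same for the moment, N m; "opening": finger opening in mm; "finger_force": force on a finger pad.
Only numpy, scipy, OpenCV 4.12 (cv2) and the standard library are available. Lean on these libraries where they do the work, as an engineer would, in place of code of your own. Each camera call takes 0.05 s, during which the arm holds its last target. There are 200 camera calls.

TASK

The filter canister has toppled over inside its storage bay and leans with its domed end on the V-shaped backrest. Push its foot in so that the domed end slides up the backrest until the canister stands upright, fully home against the backrest, then swing the yellow keeper bar shut across its front and let go. Do it gently, and leave the parts standing beside the bay where they are.

Things in the scene. Friction and masses are not known exactly. Their poses are not given: they have to be found in the camera images.
- bay: Fixed storage bay on the table: V-shaped backrest, blue hood over it, post with a keeper bar at its left. Origin: on the table, where the canister's foot centre is when it stands fully home. x points into the bay (away from the robot), y left, z up. Canister home and upright: its origin and z axis coincide with the bay's.
- v_corner (a point): Foot of the inner corner of the backrest, 54 mm into the bay from its origin. From it two upright smooth steel faces, 252 mm high, spread toward the robot with 120 degrees between them, to bay x = +11 mm, y = +-74 mm.
- hood_edge (a point): Middle of the hood's front edge, at the level of its lowest part. The hood covers the bay from here (84 mm in front of the bay's origin) back to the V, 164 mm wide, at z = 234 to 256 mm. Nothing can come straight down on the canister's foot when it is nearly home: lean the tool back toward the robot by 25 to 45 degrees.
- canister: Loose filter canister, white with a blue band: closed rigid cylinder, diameter 92 mm, length 200 mm (too wide to grip), 0.45 to 0.8 kg, oily: friction about 0.3 on everything. Origin: centre of its flat foot end; z along its axis to the domed end. Starts leaning 40 degrees from upright toward bay +x, lower foot edge on the table, dome on both faces of the V; foot centre 105 mm in front of the bay's origin, 28 mm up.
- canister_top (a point): Top of the canister's dome, on its axis, 200 mm from its foot. Within about 20 degrees of upright the canister tips onto its foot by itself; it must then be pushed on, low and gently, until it meets the backrest.
- foot_rear_edge (a point): Raised rear edge of the foot (on the rim, facing the robot): at the start 139 mm in front of the bay's origin, 59 mm up. Push here forward (bay +x) and a little down with 5 to 15 N: the edge then runs nearly straight to its final place, 46 mm in front of the origin and on the table, while the dome climbs the V. Pushed level it may jam; pressed only down, the dome leaves the backrest.
- keeper (a joint): Angle of the yellow keeper bar, rad. 0 = shut (hard stop): it runs from its axis along bay -y, 12 mm in front of the home canister. Grows as it swings out toward the robot; at 1.57 it points along bay -x. Starts at 1.8 to 2.2. To shut it, push its outer side. Bar 12 mm thick, 20 mm high, mid-height 120 mm over the table. Friction 0.06 N m; it stays where left.
- keeper_axis (a point): Vertical hinge axis of the keeper bar at the bar's mid-height: bay x = -64 mm, y = +90 mm, z = 120 mm, on a 14 mm thick post.
- keeper_tip (a point): Upper face of the bar's free end, 157 mm from its axis, 132 mm over the table; a black knob, diameter 20 mm, hangs there from z = 86 to 133 mm.
- solenoid: Bystander: solenoid valve with a black coil on a light block, 46x66x90 mm, standing to the right of the bay. Origin under its centre. Leave alone. Further right, nearer the robot (world x 0.40 to 0.55, y -0.05 to -0.23), stands a tall fixed hydraulic power pack: pass over or in front of it.
- contactor_b: Bystander: black contactor with two copper studs, 58x50x70 mm, standing to the right of the bay. Origin under its centre. Leave alone.
- switch_b: Bystander: red mushroom stop button on a grey box, 60x60x62 mm, standing to the left of the bay. Origin under its centre. Leave alone.

How it is judged:
By the outcome, as a careful person would: the job done as asked, in the order asked, and still so for the second after the job is handed in, with the robot touching nothing.
It also fails if it takes over 58 s, if anything falls off the work surface, if the arm or the gripper's body presses on something with over 40 N, if the wrist force passes 120 N, or if a joint passes its speed limit or range.

## Working session

There is one attempt and no reset: what is moved stays moved. The work goes in short steps, Python scripts to look and compute and a tool call to move; the robot and the scene stay as the last step left them, time stands still between calls to the robot, and variables do not carry over. Pictures are saved under pics/ and viewed, at most 10 in all, crops included, and the job is handed in when it is done.

Besides the shell and the picture viewer there is one more tool, called after "Emit:" as name(argument=value, ...) on one line, values as JSON. servo_tool: Moves the arm, as the interface text tells. Its arguments: {"type":"object","properties":{"plan":{"type":"array"},"newtons":{"type":"number"}},"required":["plan"]}

```bash
mkdir -p pics
cat > h.py <<'E'
import numpy as np, cv2
from plant import telemetry, optics, arm
from scipy.spatial.transform import Rotation as R
def rot(s): q=s['ee_rot']; return R.from_quat([q[1],q[2],q[3],q[0]]).as_matrix()
def save(c,fn):
    p,d=optics.camera(c); cv2.imwrite('pics/'+fn,p[:,:,::-1]); return p,d
def cloud(c,d):
    i=optics.camera_info(c); f=192/np.tan(np.radians(i['vertical_fov']/2)); T=np.array(i['world_from_camera'])
    v,u=np.mgrid[:384,:512]; P=np.stack([(u-i['cx'])/f*d,(v-i['cy'])/f*d,d],-1); return P@T[:3,:3].T+T[:3,3]
E
python3 - <<'E'
from h import *
np.set_printoptions(precision=1,suppress=True)
a,_=save('side','s0.png'); b,_=save('top','t0.png')
cv2.imwrite('pics/b0.png',np.vstack([a,b])[:,:,::-1][::1])
s=telemetry.observe(); print(s); print(rot(s))
for c in ['side','top']:
    print(c,optics.camera_info(c))
    for n in ['bay','v_corner','hood_edge','canister','canister_top','foot_rear_edge','keeper_axis','keeper_tip','solenoid','contactor_b','switch_b']:
        print(n,[(np.array(r['xyz']),round(r['conf'],2)) for r in optics.place_of(c,n)][:2])
E
```

```text
{'clock': 0.1, 'joints': array([-1.5,  0.3,  1.5,  0. ,  1.3, -0.2]), 'joint_vel': array([-0.,  0., -0., -0.,  0., -0.]), 'effort': array([  0. , -41.3, -26. ,  -0. ,   0. ,  -0. ]), 'tool_pos': array([ 152.5, -502.1,  230.8]), 'ee_rot': array([-0. ,  1. ,  0.1,  0. ]), 'ft_force': array([ 0.6, -0.3, -0.2]), 'wrist_torque': array([ 0.,  0., -0.]), 'finger_force': 0.0, 'opening': 85.24175590087908}
[[ 1.   0.3 -0. ]
 [ 0.3 -1.   0. ]
 [ 0.  -0.  -1. ]]
side {'vertical_fov': 43.52663136661775, 'cx': 258.689123377862, 'cy': 186.38407818901902, 'world_from_camera': array([[ -0.7,  -0.4,   0.6, 104.3],
       [ -0.7,   0.4,  -0.6, 774. ],
       [ -0. ,  -0.8,  -0.6, 738.5],
       [  0. ,   0. ,   0. ,   1. ]])}
bay [(array([642.4, 195.8,  -1.9]), 0.97), (array([698.8, 198.4,   1.5]), 0.23)]
v_corner [(array([697.5, 198.1,   0.4]), 0.95), (array([571.2, 274.2, 119.4]), 0.54)]
hood_edge [(array([567.9, 184.3, 237.3]), 0.66)]
canister [(array([543.8, 180.6,  30.3]), 0.7)]
canister_top [(array([668.6, 194.5, 181.1]), 0.96)]
foot_rear_edge [(array([508.7, 175.4,  55.9]), 0.93), (array([435.5
[... 247 characters left out ...]
, 351.8,   2.5]), 0.77)]
top {'vertical_fov': 47.97485984824478, 'cx': 254.1384625548829, 'cy': 189.82633262438458, 'world_from_camera': array([[  -0. ,   -1. ,    0.1,  549.6],
       [  -1. ,   -0. ,   -0. ,  192.2],
       [   0. ,   -0.1,   -1. , 1211.4],
       [   0. ,    0. ,    0. ,    1. ]])}
bay []
v_corner []
hood_edge [(array([564.6, 179.2, 236.7]), 0.68)]
canister []
canister_top []
foot_rear_edge [(array([513.3, 180.4,  60.2]), 0.78)]
keeper_axis [(array([575.4, 276.4, 120.7]), 0.59)]
keeper_tip [(array([436.3, 353.1, 134.2]), 0.92)]
solenoid [(array([696.6,  52.1,   1.7]), 0.92)]
contactor_b [(array([613.2,  30.1,   1.1]), 0.91)]
switch_b [(array([611.8, 351.2,   2.4]), 0.71)]
```

View pics/s0.png

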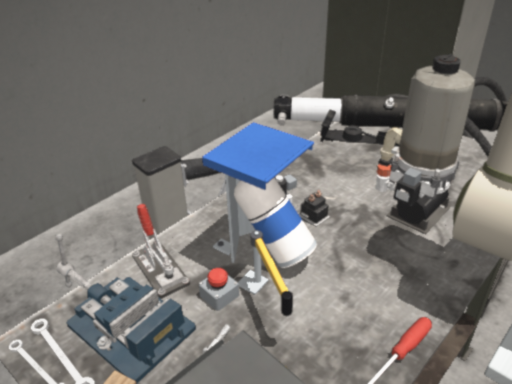

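View pics/t0.png

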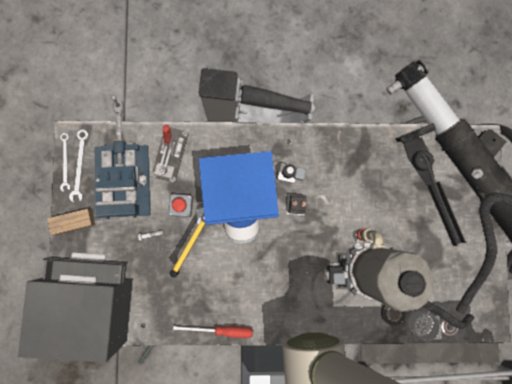

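The top and side views show the blue hood (side px 257,150), the canister leaning under it with its foot near (295,255), the yellow keeper open toward the robot (px 270,270), the red switch left of the bay, and the pack on the right. The moves only shift and spin the tool, so nothing tilts it directly. I'll test in free space whether going beyond reach leans it.

Emit:
servo_tool(plan=[[0,0,-0.04,0,1],[0,0,-0.04,0,1],[0,0,-0.04,0,1],[0,0,-0.04,0,1],[0,0,-0.04,0,1]])

```text
clock: 1.62
tool_pos: [152.5, -501.8, 433.5]
ee_rot: [0.0, 0.989, 0.147, -0.0]
ft_force: [0.4, -2.0, 0.1]
opening: 25.3
finger_force: 0.0
```

Emit:
servo_tool(plan=[[0,0,-0.04,0,1],[0,0,-0.04,0,1],[0,0,-0.04,0,1],[0,0,-0.04,0,1],[0,0,-0.04,0,1]])

```text
clock: 2.03
tool_pos: [151.0, -498.6, 600.4]
ee_rot: [0.002, 0.989, 0.147, 0.0]
ft_force: [-0.4, -1.1, 0.9]
opening: -0.3
finger_force: 0.0
```

Run:
```python
from h import *
s=telemetry.observe(); print(s['clock'],s['joints'].round(3),s['tool_pos'].round(1)); print(rot(s).round(3))
W=np.array([[642.4,195.8],[697.5,198.1],[566,182],[511,178],[574,275],[668.6,194.5]]);B=np.array([[0,0],[54,0],[-84,0],[-139,0],[-64,90],[23.6,0]])
w=W-W.mean(0);b=B-B.mean(0);th=np.arctan2((b[:,0]*w[:,1]-b[:,1]*w[:,0]).sum(),(b*w).sum());Rm=np.array([[np.cos(th),-np.sin(th)],[np.sin(th),np.cos(th)]])
t=W.mean(0)-Rm@B.mean(0);print(th,t,(B@Rm.T+t-W).round(1))
```

```text
2.0333 [-1.502e+00  5.050e-01  2.240e-01  1.000e-03  2.408e+00 -2.250e-01] [ 151.  -498.6  600.4]
[[ 0.957  0.291  0.001]
 [ 0.291 -0.957 -0.005]
 [-0.     0.005 -1.   ]]
0.11076044013845693 [646.26082271 192.84955559] [[ 3.9 -3. ]
 [ 2.4  0.7]
 [-3.2  1.6]
 [-2.9 -0.5]
 [-1.3  0.2]
 [ 1.1  1. ]]
```

Emit:
servo_tool(plan=[[0,0,-0.04,0,1],[0,0,-0.04,0,1],[0,0,-0.04,0,1],[0,0,-0.04,0,1]])

```text
clock: 2.37
tool_pos: [130.6, -431.7, 660.7]
ee_rot: [0.025, 0.989, 0.147, 0.004]
ft_force: [0.4, 0.3, 1.7]
opening: -0.1
finger_force: 0.0
```

Run:
```python
from h import *
s=telemetry.observe(); print(s['clock'],s['joints'].round(3),s['tool_pos'].round(1)); print(rot(s).round(3))
```

```text
2.3667 [-1.546  0.398  0.187  0.023  2.507 -0.251] [ 130.6 -431.7  660.7]
[[ 0.957  0.29   0.015]
 [ 0.291 -0.956 -0.049]
 [-0.     0.051 -0.999]]
```

Emit:
servo_tool(plan=[[0,0,0.04,0,1],[0,0,0.04,0,1],[0,0,0.04,0,1]])

```text
clock: 2.62
tool_pos: [132.1, -439.4, 584.7]
ee_rot: [0.027, 0.989, 0.147, 0.004]
ft_force: [0.2, -1.9, 0.2]
opening: 0.1
finger_force: 0.0
```

Run:
```python
from h import *
s=telemetry.observe(); print(s['clock'],s['joints'].round(3),s['tool_pos'].round(1)); print(rot(s).round(3))
```

```text
2.6167 [-1.543  0.204  0.72   0.016  2.165 -0.257] [ 132.1 -439.4  584.7]
[[ 0.957  0.29   0.015]
 [ 0.29  -0.956 -0.052]
 [-0.001  0.054 -0.999]]
```

Tilt gained at the reach limit stays, so I can build up the lean this way. I'll move high up to the bay's direction and tilt there.

Emit:
servo_tool(plan=[[0.033,-0.0244,0,0,1],[0.033,-0.0244,0,0,1],[0.033,-0.0244,0,0,1],[0.033,-0.0244,0,0,1],[0.033,-0.0244,0,0,1]])

```text
clock: 3.03
tool_pos: [255.2, -273.3, 578.9]
ee_rot: [0.025, 0.989, 0.146, 0.004]
ft_force: [1.4, 0.1, 0.1]
opening: 0.1
finger_force: 0.0
```

Emit:
servo_tool(plan=[[0.033,-0.0244,0,0,1],[0.033,-0.0244,0,0,1],[0.033,-0.0244,0,0,1],[0.033,-0.0244,0,0,1],[0.033,-0.0244,0,0,1]])

```text
clock: 3.45
tool_pos: [377.8, -108.6, 572.9]
ee_rot: [0.025, 0.989, 0.147, 0.004]
ft_force: [0.9, -1.9, -0.1]
opening: 0.2
finger_force: 0.0
```

Emit:
servo_tool(plan=[[0.033,-0.0244,0,0,1],[0.033,-0.0244,0,0,1],[0.033,-0.0244,0,0,1],[0,0,0,0.09,1],[0,0,0,0.09,1]])

```text
clock: 3.87
tool_pos: [451.8, -10.2, 568.2]
ee_rot: [0.024, 0.998, 0.057, 0.005]
ft_force: [-1.2, -0.1, -0.6]
opening: 0.0
finger_force: 0.0
```

Run:
```python
from h import *
s=telemetry.observe(); print(s['clock'],s['joints'].round(3),s['tool_pos'].round(1)); print(rot(s).round(3))
```

```text
3.8667 [-0.258  0.188  0.787 -0.05   2.141  1.17 ] [451.8 -10.2 568.2]
[[ 0.993  0.114  0.014]
 [ 0.115 -0.992 -0.047]
 [ 0.008  0.049 -0.999]]
```

Emit:
servo_tool(plan=[[0.01,-0.036,0,0,1],[0.01,-0.036,0,0,1],[0.01,-0.036,0,0,1],[0.01,-0.036,0,0,1],[0.01,-0.036,0,0,1]])

```text
clock: 4.28
tool_pos: [479.6, 174.2, 560.7]
ee_rot: [0.024, 0.998, 0.057, 0.006]
ft_force: [0.7, -1.8, -0.4]
opening: -0.0
finger_force: 0.0
```

Emit:
servo_tool(plan=[[0.04,0,-0.01,0,1],[0.04,0,-0.01,0,1],[0.04,0,-0.01,0,1],[0.04,0,-0.01,0,1],[0.04,0,-0.01,0,1]])

```text
clock: 4.7
tool_pos: [586.8, 171.7, 532.2]
ee_rot: [0.019, 0.998, 0.058, 0.029]
ft_force: [0.1, -0.1, -0.1]
opening: 0.3
finger_force: 0.0
```

```bash
cat > st.py <<'E'
from h import *
s=telemetry.observe(); print(s['clock'],s['joints'].round(3),s['tool_pos'].round(1)); print(rot(s).round(3))
E
python3 st.py
```

```text
4.7 [ 0.111  0.651  0.188 -0.053  2.245  1.531] [586.8 171.7 532.2]
[[ 0.992  0.115  0.06 ]
 [ 0.117 -0.993 -0.035]
 [ 0.056  0.042 -0.998]]
```

Emit:
servo_tool(plan=[[0.038,0,-0.017,0,1],[0.038,0,-0.017,0,1],[0.038,0,-0.017,0,1],[0.038,0,-0.017,0,1],[0.038,0,-0.017,0,1]])

```text
clock: 5.12
tool_pos: [638.6, 159.4, 512.3]
ee_rot: [0.011, 0.995, 0.059, 0.078]
ft_force: [0.5, 0.7, 0.7]
opening: 0.1
finger_force: 0.0
```

```bash
python3 st.py
```

```text
5.1167 [ 0.077  0.689  0.188 -0.028  2.109  1.513] [638.6 159.4 512.3]
[[ 0.981  0.116  0.156]
 [ 0.119 -0.993 -0.012]
 [ 0.154  0.03  -0.988]]
```

Emit:
servo_tool(plan=[[0.038,-0.008,-0.014,0,1],[0.038,-0.008,-0.014,0,1],[0.038,-0.008,-0.014,0,1],[0.038,-0.008,-0.014,0,1],[0.038,-0.008,-0.014,0,1]])

```text
clock: 5.53
tool_pos: [676.0, 185.2, 498.2]
ee_rot: [0.001, 0.99, 0.06, 0.129]
ft_force: [0.1, 0.0, -0.3]
opening: 0.1
finger_force: 0.0
```

Emit:
servo_tool(plan=[[0.038,-0.008,-0.01,0,1],[0.038,-0.008,-0.01,0,1],[0.038,-0.008,-0.01,0,1],[0.038,-0.008,-0.01,0,1],[0.038,-0.008,-0.01,0,1]])

```text
clock: 5.95
tool_pos: [710.0, 206.9, 491.0]
ee_rot: [-0.009, 0.982, 0.061, 0.18]
ft_force: [0.7, 0.4, -0.1]
opening: 0.4
finger_force: 0.0
```

```bash
python3 st.py
```

```text
5.95 [ 0.127  0.745  0.188 -0.005  1.846  1.572] [710.  206.9 491. ]
[[ 0.928  0.123  0.353]
 [ 0.116 -0.992  0.04 ]
 [ 0.355  0.004 -0.935]]
```

Emit:
servo_tool(plan=[[0.04,-0.008,-0.006,0,1],[0.04,-0.008,-0.006,0,1],[0.04,-0.008,-0.006,0,1],[0.04,-0.008,-0.006,0,1],[0.04,-0.008,-0.006,0,1]])

```text
clock: 6.37
tool_pos: [744.0, 225.1, 488.4]
ee_rot: [-0.021, 0.97, 0.062, 0.235]
ft_force: [-0.0, -0.4, 0.1]
opening: -0.1
finger_force: 0.0
```

```bash
python3 st.py
```

```text
6.3667 [0.142 0.767 0.188 0.006 1.711 1.587] [744.  225.1 488.4]
[[ 0.882  0.13   0.453]
 [ 0.11  -0.991  0.07 ]
 [ 0.458 -0.012 -0.889]]
```

Emit:
servo_tool(plan=[[0.04,0.003,-0.003,0,1],[0.04,0.003,-0.003,0,1],[0.04,0.003,-0.003,0,1],[0.04,0.003,-0.003,0,1],[0.04,0.003,-0.003,0,1]])

```text
clock: 6.78
tool_pos: [783.4, 192.0, 497.9]
ee_rot: [-0.031, 0.955, 0.062, 0.288]
ft_force: [-0.8, 0.2, -0.4]
opening: 0.0
finger_force: 0.0
```

```bash
cat >> h.py <<'E'
TH=0.111; O=np.array([646.3,192.8,0]); RB=R.from_euler('z',TH).as_matrix()
def tobay(p): return RB.T@(np.asarray(p)-O)
def go(a,b=None):  # bay-frame TCP targets -> tool shifts in m
    s=telemetry.observe(); M=rot(s); p=s['tool_pos'] if b is None else O+RB@np.array(a,float); t=O+RB@np.array(b if b is not None else a,float)
    v=M.T@(t-p)/1000; print('shift',v.round(4),'rows at 40mm',round(np.linalg.norm(v)/.04,1))
E
cat > st.py <<'E'
from h import *
s=telemetry.observe(); M=rot(s); print(s['clock'],s['joints'].round(3),s['tool_pos'].round(1),'bay tcp',tobay(s['tool_pos']).round(1),'corner',tobay(s['tool_pos']+11*M[:,0]).round(1),'F bay',(RB.T@s['ft_force']).round(1)); print((RB.T@M).round(3))
E
python3 st.py
python3 - <<'E'
from h import *
go([-165,0,470]); go([-165,0,470],[-165,0,85])
E
```

```text
6.7833 [0.079 0.774 0.188 0.052 1.595 1.537] [783.4 192.  497.9] bay tcp [136.1 -16.  497.9] corner [145.3 -15.9 504. ] F bay [-0.8  0.3 -0.4]
[[ 0.833  0.026  0.553]
 [ 0.008 -0.999  0.035]
 [ 0.553 -0.025 -0.832]]
shift [-0.2661 -0.023  -0.1427] rows at 40mm 7.6
shift [-0.2131  0.0094  0.3205] rows at 40mm 9.6
```

Emit:
servo_tool(plan=[[-0.0333,-0.003,-0.0178,0,1],[-0.0333,-0.003,-0.0178,0,1],[-0.0333,-0.003,-0.0178,0,1],[-0.0333,-0.003,-0.0178,0,1]])

```text
clock: 7.12
tool_pos: [669.8, 186.3, 489.7]
ee_rot: [-0.031, 0.955, 0.062, 0.287]
ft_force: [1.7, 0.6, 1.6]
opening: -0.2
finger_force: 0.0
```

Emit:
servo_tool(plan=[[-0.0333,-0.003,-0.0178,0,1],[-0.0333,-0.003,-0.0178,0,1],[-0.0333,-0.003,-0.0178,0,1],[-0.0333,-0.003,-0.0178,0,1],[0,0,0,0,1]])

```text
clock: 7.53
tool_pos: [514.8, 178.9, 478.1]
ee_rot: [-0.032, 0.955, 0.063, 0.288]
ft_force: [0.1, 0.0, 1.5]
opening: -0.1
finger_force: 0.0
```

Emit:
servo_tool(plan=[[-0.0222,0.001,0.0334,0,1],[-0.0222,0.001,0.0334,0,1],[-0.0222,0.001,0.0334,0,1],[-0.0222,0.001,0.0334,0,1],[0,0,0,0,1]])

```text
clock: 7.95
tool_pos: [517.0, 178.1, 308.0]
ee_rot: [-0.031, 0.957, 0.062, 0.28]
ft_force: [-0.4, -0.2, -1.8]
opening: -0.0
finger_force: 0.0
```

```bash
python3 st.py
python3 - <<'E'
from h import *
go([-167,0,68])
save('side','s1.png')
E
```

```text
7.95 [0.097 0.028 1.743 0.059 0.8   1.51 ] [517.  178.1 308. ] bay tcp [-1.301e+02 -3.000e-01  3.080e+02] corner [-1.208e+02 -2.000e-01  3.140e+02] F bay [-0.4 -0.1 -1.8]
[[ 0.841  0.025  0.54 ]
 [ 0.008 -0.999  0.035]
 [ 0.541 -0.025 -0.841]]
shift [-0.1609  0.0048  0.1819] rows at 40mm 6.1
```

View pics/s1.png

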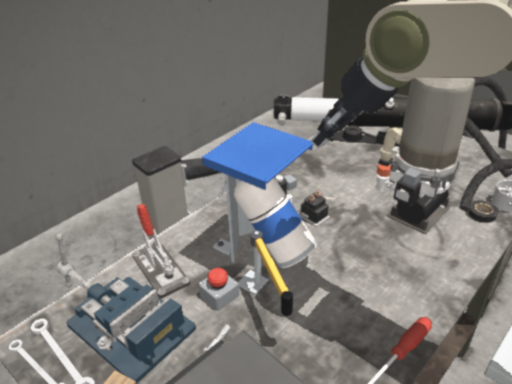

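The side view shows the tool leaning back in front of the hood (px 318,140), with the canister and keeper unmoved. I'll go down to just behind the foot.

Emit:
servo_tool(plan=[[-0.0268,0.001,0.0303,0,1],[-0.0268,0.001,0.0303,0,1],[-0.0268,0.001,0.0303,0,1],[-0.0268,0.001,0.0303,0,1],[-0.0268,0.001,0.0303,0,1]])

```text
clock: 8.42
tool_pos: [494.9, 174.9, 118.4]
ee_rot: [-0.031, 0.954, 0.062, 0.291]
ft_force: [1.7, 0.5, 0.3]
opening: 0.0
finger_force: 0.0
```

Emit:
servo_tool(plan=[[-0.0268,0,0.0303,0,1],[0,0,0,0,1]])

```text
clock: 8.58
tool_pos: [485.1, 174.9, 71.7]
ee_rot: [-0.032, 0.957, 0.062, 0.283]
ft_force: [-1.2, -0.0, -1.1]
opening: -0.1
finger_force: 0.0
```

```bash
python3 st.py
python3 - <<'E'
from h import *
go([-141,0,63]); go([-141,0,63],[-56,0,10])
E
```

```text
8.5833 [0.096 0.322 2.133 0.377 0.119 1.176] [485.1 174.9  71.7] bay tcp [-1.622e+02  1.000e-01  7.170e+01] corner [-152.9    0.2   77.7] F bay [-1.2  0.1 -1.1]
[[ 0.838  0.026  0.545]
 [ 0.008 -0.999  0.036]
 [ 0.546 -0.026 -0.838]]
shift [0.013  0.0008 0.0188] rows at 40mm 0.6
shift [0.0423 0.0036 0.0907] rows at 40mm 2.5
```

Emit:
servo_tool(plan=[[0.004,0,0.003,0,1],[0.004,0,0.003,0,1],[0.003,0,0.003,0,1],[0.002,0,0.003,0,1]])

```text
clock: 8.92
tool_pos: [506.2, 177.9, 76.2]
ee_rot: [-0.032, 0.955, 0.062, 0.29]
ft_force: [-0.2, -0.1, -0.1]
opening: -0.4
finger_force: 0.0
```

```bash
python3 st.py
```

```text
8.9167 [0.099 0.346 2.082 0.33  0.13  1.225] [506.2 177.9  76.2] bay tcp [-140.8    0.7   76.2] corner [-131.7    0.8   82.3] F bay [-0.2 -0.1 -0.1]
[[ 0.83   0.027  0.557]
 [ 0.009 -0.999  0.035]
 [ 0.557 -0.025 -0.83 ]]
```

Emit:
servo_tool(plan=[[0.001,0,0.003,0,1],[0.001,0,0.003,0,1]])

```text
clock: 9.08
tool_pos: [509.4, 178.5, 70.1]
ee_rot: [-0.032, 0.955, 0.062, 0.288]
ft_force: [0.2, 0.1, 0.4]
opening: 0.1
finger_force: 0.0
```

```bash
python3 st.py
```

```text
9.0833 [0.1   0.365 2.075 0.345 0.123 1.21 ] [509.4 178.5  70.1] bay tcp [-137.7    1.    70.1] corner [-128.5    1.1   76.2] F bay [0.2 0.  0.4]
[[ 0.833  0.027  0.553]
 [ 0.009 -0.999  0.035]
 [ 0.554 -0.025 -0.832]]
```

Emit:
servo_tool(plan=[[-0.005,0,0.0015,0,1],[0.0016,0,0.0036,0,1],[0.0016,0,0.0036,0,1],[0.0016,0,0.0036,0,1]])

```text
clock: 9.42
tool_pos: [514.1, 179.8, 58.1]
ee_rot: [-0.032, 0.956, 0.063, 0.285]
ft_force: [-10.0, -0.5, 5.0]
opening: 0.0
finger_force: 5.4
```

```bash
python3 st.py|head -1
```

```text
9.4167 [0.101 0.4   2.064 0.409 0.105 1.147] [514.1 179.8  58.1] bay tcp [-132.8    1.8   58.1] corner [-123.6    1.9   64.1] F bay [-10.    0.6   5. ]
```

Emit:
servo_tool(plan=[[0.0016,0,0.0036,0,1],[0.0016,0,0.0036,0,1]])

```text
clock: 9.58
tool_pos: [520.4, 180.9, 53.5]
ee_rot: [-0.032, 0.956, 0.063, 0.285]
ft_force: [-8.8, -0.5, 1.6]
opening: 0.1
finger_force: 4.2
```

```bash
python3 st.py|head -1
```

```text
9.5833 [0.102 0.42  2.049 0.419 0.101 1.138] [520.4 180.9  53.5] bay tcp [-126.5    2.1   53.5] corner [-117.3    2.2   59.5] F bay [-8.8  0.4  1.6]
```

Emit:
servo_tool(plan=[[0.0019,0.0003,0.0039,0,1],[0.0019,0.0003,0.0039,0,1],[0.0019,0.0003,0.0039,0,1],[0.0019,0.0003,0.0039,0,1]])

```text
clock: 9.92
tool_pos: [535.5, 181.9, 44.5]
ee_rot: [-0.032, 0.956, 0.063, 0.285]
ft_force: [-5.7, -0.2, -0.7]
opening: 0.0
finger_force: 2.4
```

```bash
python3 st.py|head -1
```

```text
9.9167 [0.101 0.462 2.012 0.446 0.097 1.11 ] [535.5 181.9  44.5] bay tcp [-111.3    1.5   44.5] corner [-102.1    1.5   50.5] F bay [-5.7  0.5 -0.7]
```

Emit:
servo_tool(plan=[[0.0019,0.0003,0.0039,0,1],[0.0019,0.0003,0.0039,0,1],[0.0019,0.0003,0.0039,0,1]])

```text
clock: 10.17
tool_pos: [547.3, 182.6, 38.3]
ee_rot: [-0.032, 0.956, 0.062, 0.286]
ft_force: [-4.3, 0.1, -0.3]
opening: 0.1
finger_force: 1.9
```

```bash
python3 st.py
python3 - <<'E'
from h import *
save('side','s2.png')
for n in ['canister','canister_top','foot_rear_edge']: print(n,[(tobay(r['xyz']).round(1),round(r['conf'],2)) for r in optics.place_of('side',n)][:2])
E
```

```text
10.1667 [0.1   0.493 1.983 0.461 0.094 1.094] [547.3 182.6  38.3] bay tcp [-99.5   0.9  38.3] corner [-90.3   0.9  44.3] F bay [-4.2  0.5 -0.3]
[[ 0.835  0.027  0.55 ]
 [ 0.009 -0.999  0.036]
 [ 0.55  -0.025 -0.835]]
canister []
canister_top [(array([ 10.9,   0.7, 199.4]), 0.67)]
foot_rear_edge [(array([-96. ,   0. ,  30.8]), 0.8), (array([54.9, -2.2,  0. ]), 0.64)]
```

View pics/s2.png

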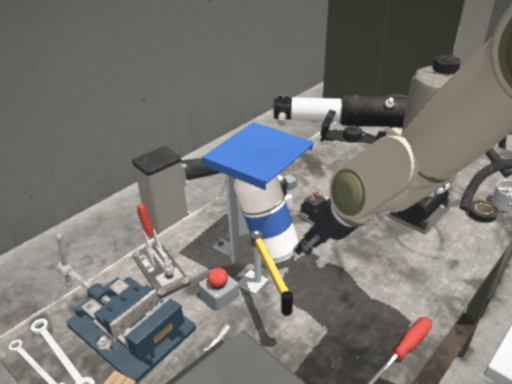

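The view shows the canister (px 270,215) at about 25° from upright, with the fingertip on its foot at (300,250). I'll keep going.

Emit:
servo_tool(plan=[[0.0016,0.0002,0.0032,0,1],[0.0016,0.0002,0.0032,0,1],[0.0016,0.0002,0.0032,0,1],[0.0016,0.0002,0.0032,0,1]])

```text
clock: 10.7
tool_pos: [560.4, 183.6, 31.8]
ee_rot: [-0.032, 0.955, 0.062, 0.287]
ft_force: [-2.6, -0.6, 0.9]
opening: 0.2
finger_force: 1.5
```

```bash
python3 st.py|head -1
```

```text
10.7 [0.1   0.525 1.95  0.466 0.092 1.088] [560.4 183.6  31.8] bay tcp [-86.4   0.3  31.8] corner [-77.2   0.4  37.8] F bay [-2.6 -0.3  0.9]
```

Emit:
servo_tool(plan=[[0.0016,0.0002,0.0032,0,1],[0.0016,0.0002,0.0032,0,1],[0.0016,0.0002,0.0032,0,1],[0.0016,0.0002,0.0032,0,1]])

```text
clock: 11.03
tool_pos: [572.7, 184.6, 24.5]
ee_rot: [-0.032, 0.955, 0.062, 0.287]
ft_force: [-2.5, -0.0, -1.5]
opening: 0.0
finger_force: 1.2
```

```bash
python3 st.py
python3 - <<'E'
from h import *
optics.camera('side')
for n in ['canister','canister_top','foot_rear_edge']: print(n,[(tobay(r['xyz']).round(1),round(r['conf'],2)) for r in optics.place_of('side',n)][:2])
E
```

```text
11.0333 [0.099 0.558 1.917 0.465 0.093 1.089] [572.7 184.6  24.5] bay tcp [-74.    0.   24.5] corner [-64.9   0.1  30.5] F bay [-2.5  0.2 -1.5]
[[ 0.834  0.026  0.551]
 [ 0.008 -0.999  0.035]
 [ 0.552 -0.025 -0.834]]
canister [(array([-24.3,  -1.1,   5.2]), 0.83)]
canister_top []
foot_rear_edge [(array([-69.6,   0.1,  12.1]), 0.69)]
```

Emit:
servo_tool(plan=[[0.0012,0.0001,0.003,0,1],[0.0012,0.0001,0.003,0,1],[0.0012,0.0001,0.003,0,1],[0.0012,0.0001,0.003,0,1]])

```text
clock: 11.57
tool_pos: [583.4, 185.9, 17.4]
ee_rot: [-0.032, 0.955, 0.062, 0.287]
ft_force: [-4.5, 0.3, 1.8]
opening: -0.1
finger_force: 2.2
```

```bash
python3 st.py|head -1
```

```text
11.5667 [0.1   0.587 1.888 0.468 0.092 1.086] [583.4 185.9  17.4] bay tcp [-63.3   0.1  17.4] corner [-54.1   0.2  23.5] F bay [-4.4  0.8  1.8]
```

Emit:
servo_tool(plan=[[0.0017,0,0.0015,0,1],[0.0017,0,0.0015,0,1]])

```text
clock: 11.73
tool_pos: [587.7, 186.5, 16.7]
ee_rot: [-0.032, 0.955, 0.062, 0.287]
ft_force: [-3.6, -0.3, 2.1]
opening: -0.1
finger_force: 2.2
```

```bash
python3 st.py|head -1;  python3 - <<'E'
from h import *
optics.camera('side')
for n in ['canister','canister_top','foot_rear_edge']: print(n,[(tobay(r['xyz']).round(1),round(r['conf'],2)) for r in optics.place_of('side',n)][:2])
E
```

```text
11.7333 [0.1   0.595 1.875 0.439 0.097 1.116] [587.7 186.5  16.7] bay tcp [-58.9   0.3  16.7] corner [-49.8   0.4  22.8] F bay [-3.6  0.1  2.1]
canister [(array([-1.8, -6.8,  0.9]), 0.65), (array([  37.5, -148.5,    0.7]), 0.6)]
canister_top [(array([ -8.5,  -3.5, 196.6]), 0.63)]
foot_rear_edge [(array([-51.7,  -2.1,   0.2]), 0.83)]
```

Emit:
servo_tool(plan=[[0.00125,0,0.0008,0,1],[0.00125,0,0.0008,0,1]])

```text
clock: 12.1
tool_pos: [590.3, 186.9, 16.8]
ee_rot: [-0.032, 0.955, 0.062, 0.287]
ft_force: [-3.8, 0.3, 1.0]
opening: 0.1
finger_force: 2.0
```

Emit:
servo_tool(plan=[[0.00125,0,0.0008,0,1],[0.00125,0,0.0008,0,1]])

```text
clock: 12.27
tool_pos: [593.3, 187.4, 16.8]
ee_rot: [-0.032, 0.955, 0.062, 0.287]
ft_force: [-3.3, -0.8, 1.7]
opening: -0.1
finger_force: 1.9
```

```bash
python3 st.py|head -1
```

```text
12.2667 [0.101 0.602 1.858 0.4   0.105 1.156] [593.3 187.4  16.8] bay tcp [-53.3   0.5  16.8] corner [-44.1   0.5  22.9] F bay [-3.4 -0.4  1.7]
```

Emit:
servo_tool(plan=[[0.00125,0,0.0008,0,1],[0.00125,0,0.0008,0,1]])

```text
clock: 12.43
tool_pos: [594.4, 187.8, 15.8]
ee_rot: [-0.032, 0.956, 0.063, 0.284]
ft_force: [-21.3, -5.6, 10.2]
opening: -0.3
finger_force: 11.4
```

Emit:
servo_tool(plan=[[0.00125,0,0.0008,0,1]])

```text
clock: 12.52
tool_pos: [594.5, 188.1, 15.1]
ee_rot: [-0.032, 0.957, 0.063, 0.283]
ft_force: [-30.9, -7.4, 16.0]
opening: 0.3
finger_force: 15.7
```

```bash
python3 st.py|head -1;  python3 - <<'E'
from h import *
optics.camera('side')
for n in ['canister','canister_top','foot_rear_edge','v_corner','bay']: print(n,[(tobay(r['xyz']).round(1),round(r['conf'],2)) for r in optics.place_of('side',n)][:2])
E
```

```text
12.5167 [0.101 0.607 1.85  0.373 0.116 1.182] [594.5 188.1  15.1] bay tcp [-52.    1.   15.1] corner [-42.8   1.1  21.1] F bay [-31.5  -4.   16. ]
canister [(array([ 1.9, -4.2,  0.2]), 0.95)]
canister_top [(array([ -1.1,  -3. , 201. ]), 0.62)]
foot_rear_edge [(array([-46.7,  -4.7,   3.1]), 0.63)]
v_corner [(array([54.1, -2.3,  0.2]), 0.78)]
bay [(array([-2.2,  1. , -3.9]), 0.71), (array([-43.5,  -2.5,   2.2]), 0.22)]
```

Force jumped to 31 N and the foot now reads (1.9,-4.2) from home, so the canister has met the backrest. I'll back off along the tool axis and go round to the keeper's outer side.

Emit:
servo_tool(plan=[[-0.004,0,-0.006,0,1],[0,0,-0.03,0,1],[0,0,-0.036,0,1],[0,0,-0.036,0,1],[0,0,-0.036,0,1]])

```text
clock: 13.23
tool_pos: [515.6, 173.3, 136.2]
ee_rot: [-0.031, 0.955, 0.062, 0.287]
ft_force: [0.7, 0.6, 0.0]
opening: -0.1
finger_force: 0.0
```

```bash
python3 st.py
python3 - <<'E'
from h import *
for n in ['canister','foot_rear_edge','keeper_tip']:
  for c in ['side','top']:
    if n=='canister':optics.camera(c)
    print(n,c,[(tobay(r['xyz']).round(1),round(r['conf'],2)) for r in optics.place_of(c,n)][:2])
go([-135,197,190]); go([-135,197,190],[-135,197,112])
E
```

```text
13.2333 [0.085 0.235 2.012 0.158 0.313 1.39 ] [515.6 173.3 136.2] bay tcp [-132.1   -4.9  136.2] corner [-122.9   -4.8  142.3] F bay [0.7 0.5 0. ]
[[ 0.833  0.026  0.552]
 [ 0.008 -0.999  0.034]
 [ 0.553 -0.024 -0.833]]
canister side [(array([ 1.4, -4.5,  0.1]), 0.67)]
canister top []
foot_rear_edge side [(array([-43.2,  -1.7,  -2.8]), 0.95)]
foot_rear_edge top [(array([-191. ,  182.8,  130.8]), 0.73)]
keeper_tip side [(array([-188.8,  183.7,  134. ]), 0.59), (array([  33.6, -150.7,   -3.8]), 0.39)]
keeper_tip top [(array([-192.6,  183.9,  136.7]), 0.71)]
shift [ 0.0298 -0.203  -0.042 ] rows at 40mm 5.2
shift [-0.0429  0.0019  0.0651] rows at 40mm 2.0
```

Emit:
servo_tool(plan=[[0.01,-0.034,-0.016,0,1],[0.01,-0.034,-0.016,0,1],[0.004,-0.034,-0.01,0,1],[0.003,-0.034,0,0,1],[0.003,-0.034,0,0,1]])

```text
clock: 14.05
tool_pos: [495.5, 337.6, 187.0]
ee_rot: [-0.032, 0.955, 0.063, 0.287]
ft_force: [0.1, -0.9, -0.5]
opening: 0.0
finger_force: 0.0
```

Emit:
servo_tool(plan=[[0,-0.033,0,0,1],[0,0,0,0,1]])

```text
clock: 14.22
tool_pos: [490.2, 373.2, 187.1]
ee_rot: [-0.033, 0.955, 0.065, 0.286]
ft_force: [-0.5, 0.6, -0.5]
opening: -0.1
finger_force: 0.0
```

```bash
python3 st.py
python3 - <<'E'
from h import *
go([-135,197,112])
save('side','s3.png')
E
```

```text
14.2167 [ 0.542  0.335  1.708 -0.366  0.574  2.233] [490.2 373.2 187.1] bay tcp [-135.2  196.6  187.1] corner [-126.   196.7  193.2] F bay [-0.4  0.7 -0.5]
[[ 0.834  0.032  0.551]
 [ 0.012 -0.999  0.039]
 [ 0.551 -0.026 -0.834]]
shift [-0.0413  0.0015  0.0628] rows at 40mm 1.9
```

View pics/s3.png

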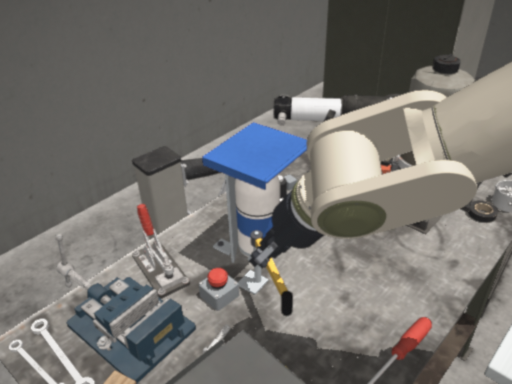

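The canister stands upright in the view (px 258,210), and the tool is by the keeper's outer side at (265,255). I'll go down and swing the bar.

Emit:
servo_tool(plan=[[-0.0207,0.0008,0.0314,0,1],[-0.0207,0.0008,0.0314,0,1],[0,0,0,0,1]])

```text
clock: 14.52
tool_pos: [488.2, 365.9, 104.7]
ee_rot: [-0.029, 0.957, 0.063, 0.281]
ft_force: [-0.4, -0.8, -1.6]
opening: -0.0
finger_force: 0.0
```

```bash
python3 st.py
python3 - <<'E'
from h import *
def P(al,rho=115,d=20,z=112): return np.array([-64-rho*np.sin(al)-d*np.cos(al),90-rho*np.cos(al)+d*np.sin(al),z])
als=np.arange(2.2,-0.01,-0.2); pts=[P(a,d=20 if a>1.2 else 14+5*a) for a in als]
go(pts[0])
for a,b,al in zip(pts,pts[1:],als): print(al,b.round(0),end=' '); go(a,b)
E
```

```text
14.5167 [ 0.533  0.448  1.793 -0.511  0.406  2.394] [488.2 365.9 104.7] bay tcp [-137.9  189.6  104.7] corner [-128.6  189.7  110.6] F bay [-0.5 -0.7 -1.6]
[[ 0.841  0.026  0.54 ]
 [ 0.011 -0.999  0.031]
 [ 0.541 -0.02  -0.841]]
shift [-0.0024  0.0154 -0.0106] rows at 40mm 0.5
2.2 [-160.  156.  112.] shift [-0.0128  0.0174 -0.0087] rows at 40mm 0.6
2.0 [-171.  136.  112.] shift [-0.0096  0.0201 -0.0067] rows at 40mm 0.6
1.7999999999999998 [-178.  113.  112.] shift [-0.0061  0.0221 -0.0044] rows at 40mm 0.6
1.5999999999999996 [-181.   90.  112.] shift [-0.0022  0.0231 -0.002 ] rows at 40mm 0.6
1.3999999999999995 [-178.   67.  112.] shift [0.0017 0.0232 0.0005] rows at 40mm 0.6
1.1999999999999993 [-171.   44.  112.] shift [0.006  0.0233 0.0033] rows at 40mm 0.6
0.9999999999999991 [-159.   23.  112.] shift [0.0099 0.0214 0.0058] rows at 40mm 0.6
0.7999999999999989 [-143.    5.  112.] shift [0.0133 0.0185 0.0081] rows at 40mm 0.6
0.5999999999999988 [-124.  -10.  112.] shift [0.0162 0.0149 0.0101] rows at 40mm 0.6
0.3999999999999986 [-102.  -20.  112.] shift [0.0184 0.0106 0.0116] rows at 40mm 0.6
0.1999999999999984 [-78. -25. 112.] shift [0.0197 0.0059 0.0126] rows at 40mm 0.6
```

Emit:
servo_tool(plan=[[-0.0012,0.0077,-0.0053,0,1],[-0.0012,0.0077,-0.0053,0,1],[-0.0064,0.0087,-0.0043,0,1],[-0.0064,0.0087,-0.0043,0,1]])

```text
clock: 14.85
tool_pos: [473.7, 332.2, 123.1]
ee_rot: [-0.033, 0.955, 0.062, 0.289]
ft_force: [1.2, -0.1, -0.8]
opening: -0.0
finger_force: 0.4
```

```bash
python3 st.py|head -1
```

```text
14.85 [ 0.484  0.353  1.89  -0.482  0.37   2.33 ] [473.7 332.2 123.1] bay tcp [-156.1  157.7  123.1] corner [-147.   157.8  129.2] F bay [ 1.1 -0.3 -0.8]
```

Emit:
servo_tool(plan=[[-0.0048,0.01,-0.0034,0,1],[-0.0048,0.01,-0.0034,0,1],[-0.003,0.011,-0.0022,0,1],[-0.003,0.011,-0.0022,0,1]])

```text
clock: 15.18
tool_pos: [460.3, 287.8, 122.6]
ee_rot: [-0.033, 0.955, 0.062, 0.289]
ft_force: [1.3, 2.1, 1.3]
opening: 0.0
finger_force: 0.3
```

```bash
python3 st.py
python3 - <<'E'
from h import *
for c in ['side','top']: optics.camera(c); print(c,[(tobay(r['xyz']).round(1),round(r['conf'],2)) for r in optics.place_of(c,'keeper_tip')][:2])
E
```

```text
15.1833 [ 0.402  0.28   2.    -0.42   0.309  2.208] [460.3 287.8 122.6] bay tcp [-174.3  115.   122.6] corner [-165.2  115.1  128.8] F bay [1.5 1.9 1.3]
[[ 0.831  0.027  0.555]
 [ 0.008 -0.999  0.037]
 [ 0.556 -0.027 -0.831]]
side [(array([-222.6,   98.9,  132.4]), 0.72)]
top [(array([-219. ,   95.3,  131.6]), 0.8)]
```

Emit:
servo_tool(plan=[[-0.0044,0.0116,0.004,0,1],[-0.0044,0.0116,0.004,0,1],[0.0009,0.0116,0.0003,0,1],[0.0009,0.0116,0.0003,0,1]])

```text
clock: 15.72
tool_pos: [465.1, 242.9, 107.8]
ee_rot: [-0.032, 0.955, 0.063, 0.287]
ft_force: [-0.6, 1.0, 0.2]
opening: 0.2
finger_force: 0.3
```

Emit:
servo_tool(plan=[[0.003,0.0117,0.0017,0,1],[0.003,0.0117,0.0017,0,1],[0.005,0.0107,0.0029,0,1],[0.005,0.0107,0.0029,0,1]])

```text
clock: 16.05
tool_pos: [489.9, 201.0, 108.1]
ee_rot: [-0.032, 0.955, 0.063, 0.287]
ft_force: [0.2, 0.8, 0.1]
opening: 0.3
finger_force: 0.3
```

```bash
python3 st.py
python3 - <<'E'
from h import *
for c in ['side','top']: save(c,c+'4.png'); print(c,[(tobay(r['xyz']).round(1),round(r['conf'],2)) for r in optics.place_of(c,'keeper_tip')][:2])
E
```

```text
16.05 [0.164 0.267 2.071 0.035 0.217 1.572] [489.9 201.  108.1] bay tcp [-154.5   25.5  108.1] corner [-145.3   25.6  114.2] F bay [0.3 0.8 0.1]
[[ 0.833  0.028  0.552]
 [ 0.009 -0.999  0.037]
 [ 0.553 -0.026 -0.833]]
side [(array([-46.1,  -1.5,   0.9]), 0.18)]
top [(array([-174.5,  -19.3,  132.3]), 0.57)]
```

View pics/side4.png

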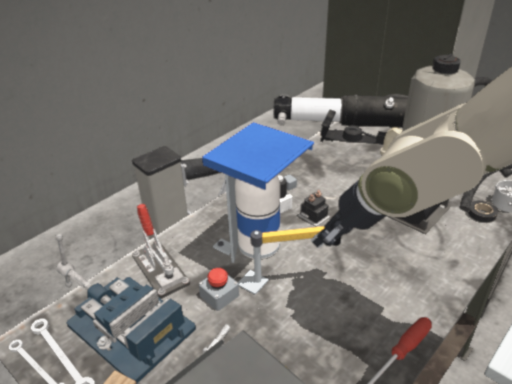

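The bar (px 290,236) is about half shut and the tool is on its outer side.

Emit:
servo_tool(plan=[[0.0066,0.0092,0.004,0,1],[0.0066,0.0092,0.004,0,1],[0.0081,0.0075,0.005,0,1],[0.0081,0.0075,0.005,0,1]])

```text
clock: 16.58
tool_pos: [527.7, 173.3, 107.6]
ee_rot: [-0.032, 0.956, 0.063, 0.286]
ft_force: [0.2, 1.3, 0.3]
opening: 0.0
finger_force: 0.4
```

Emit:
servo_tool(plan=[[0.0061,0.0036,0.0038,0,1],[0.0061,0.0036,0.0038,0,1],[0.0061,0.0036,0.0038,0,1]])

```text
clock: 16.83
tool_pos: [550.9, 165.4, 107.8]
ee_rot: [-0.032, 0.956, 0.063, 0.286]
ft_force: [-1.0, 0.6, -0.2]
opening: -0.0
finger_force: 0.3
```

```bash
python3 st.py|head -1
python3 - <<'E'
from h import *
for c in ['side','top']: optics.camera(c); print(c,[(tobay(r['xyz']).round(1),round(r['conf'],2)) for r in optics.place_of(c,'keeper_tip')][:2])
E
```

```text
16.8333 [0.058 0.346 1.953 0.249 0.27  1.276] [550.9 165.4 107.8] bay tcp [-97.9 -16.7 107.8] corner [-88.7 -16.6 113.8] F bay [-0.9  0.7 -0.2]
side [(array([-93.4, -63.2, 134.2]), 0.92)]
top [(array([-88.8, -63.5, 133.6]), 0.72)]
```

Emit:
servo_tool(plan=[[0.003,0.0005,0.002,0,1],[0.003,0.0005,0.002,0,1],[0.003,0.0005,0.002,0,1],[0.002,0,0.0013,0,1]])

```text
clock: 17.37
tool_pos: [564.4, 165.2, 107.7]
ee_rot: [-0.032, 0.955, 0.063, 0.287]
ft_force: [-0.6, -0.6, -0.4]
opening: -0.4
finger_force: 0.3
```

Emit:
servo_tool(plan=[[0.0017,0,0.0011,0,1],[0.0017,0,0.0011,0,1]])

```text
clock: 17.53
tool_pos: [568.2, 165.8, 107.7]
ee_rot: [-0.032, 0.956, 0.063, 0.286]
ft_force: [-0.1, -0.6, 1.0]
opening: -0.1
finger_force: 0.3
```

```bash
python3 st.py|head -1
```

```text
17.5333 [0.057 0.376 1.906 0.236 0.286 1.29 ] [568.2 165.8 107.7] bay tcp [-80.6 -18.1 107.7] corner [-71.5 -18.  113.8] F bay [-0.2 -0.6  1. ]
```

Emit:
servo_tool(plan=[[0.0013,0,0.0008,0,1],[0.0013,0,0.0008,0,1]])

```text
clock: 17.7
tool_pos: [571.1, 166.2, 107.8]
ee_rot: [-0.032, 0.956, 0.063, 0.286]
ft_force: [-0.8, -0.0, -0.1]
opening: 0.1
finger_force: 0.3
```

Emit:
servo_tool(plan=[[0.0013,0,0.0008,0,1]])

```text
clock: 17.78
tool_pos: [572.6, 166.4, 107.9]
ee_rot: [-0.032, 0.956, 0.063, 0.286]
ft_force: [-2.3, 0.0, 0.2]
opening: 0.0
finger_force: 1.0
```

```bash
python3 st.py|head -1
```

```text
17.7833 [0.058 0.383 1.893 0.23  0.291 1.296] [572.6 166.4 107.9] bay tcp [-76.2 -18.  107.9] corner [-67.  -17.9 113.9] F bay [-2.3  0.3  0.2]
```

Emit:
servo_tool(plan=[[0.0008,0,0.0006,0,1]])

```text
clock: 17.87
tool_pos: [573.0, 166.5, 107.5]
ee_rot: [-0.032, 0.956, 0.063, 0.286]
ft_force: [-13.0, -5.1, 9.0]
opening: 0.3
finger_force: 6.7
```

Emit:
servo_tool(plan=[[0.0006,0,0.0004,0,1],[0,0,0,0,1]])

```text
clock: 18.03
tool_pos: [573.1, 166.6, 107.5]
ee_rot: [-0.032, 0.956, 0.063, 0.285]
ft_force: [-13.5, -4.6, 10.0]
opening: 0.1
finger_force: 7.3
```

```bash
python3 st.py|head -1
python3 - <<'E'
from h import *
for c in ['side','top']:
  optics.camera(c)
  for n in ['keeper_tip','keeper_axis']: print(c,[(tobay(r['xyz']).round(1),round(r['conf'],2)) for r in optics.place_of(c,n)][:2])
E
```

```text
18.0333 [0.058 0.385 1.891 0.228 0.294 1.298] [573.1 166.6 107.5] bay tcp [-75.7 -17.9 107.5] corner [-66.5 -17.8 113.6] F bay [-13.9  -3.1  10. ]
side [(array([-62.8,  87.9, 123.1]), 0.39), (array([-16. , 162. ,  -1.2]), 0.26)]
side [(array([-61.3,  86.9, 118.5]), 0.75)]
top []
top [(array([-60.6,  88.4, 118.6]), 0.63)]
```

Hard stop reached. I'll back off and check.

Emit:
servo_tool(plan=[[-0.004,0,-0.0027,0,1],[-0.017,0,-0.012,0,1],[-0.017,0,-0.012,0,1],[-0.01,0,-0.03,0,1],[0,0,-0.04,0,1]])

```text
clock: 18.75
tool_pos: [479.1, 152.2, 159.4]
ee_rot: [-0.032, 0.956, 0.062, 0.283]
ft_force: [0.1, -0.2, 0.2]
opening: 0.1
finger_force: 0.0
```

Emit:
servo_tool(plan=[[0,0,-0.04,0,1],[0,0,-0.04,0,1],[0,0,-0.04,0,1],[0,0,0,0,1],[0,0,0,0,1]])

```text
clock: 19.17
tool_pos: [416.8, 140.8, 264.3]
ee_rot: [-0.032, 0.955, 0.063, 0.289]
ft_force: [0.4, -0.7, -0.5]
opening: 0.5
finger_force: 0.0
```

```bash
python3 st.py|head -1
python3 - <<'E'
from h import *
a,_=save('side','s5.png'); cv2.imwrite('pics/s5c.png',cv2.resize(a[110:310,180:380,::-1],(600,600),interpolation=cv2.INTER_CUBIC)); optics.camera('top')
for n in ['keeper_tip','keeper_axis','canister','canister_top','foot_rear_edge','solenoid','contactor_b','switch_b']:
  for c in ['side','top']: print(n,c,[(tobay(r['xyz']).round(1),np.round(r['xyz'],1),round(r['conf'],2)) for r in optics.place_of(c,n)][:1])
E
```

```text
19.1667 [-1.00e-03 -2.11e-01  2.08e+00  1.53e-01  6.95e-01  1.35e+00] [416.8 140.8 264.3] bay tcp [-233.9  -26.3  264.3] corner [-224.8  -26.2  270.4] F bay [ 0.3 -0.7 -0.5]
keeper_tip side [(array([-63.5, -63.3, 131.4]), array([590.2, 122.9, 131.4]), 0.65)]
keeper_tip top []
keeper_axis side [(array([-58.4,  88.5, 120.8]), array([578.5, 274.3, 120.8]), 0.83)]
keeper_axis top [(array([-60.2,  91. , 120.3]), array([576.4, 276.6, 120.3]), 0.8)]
canister side [(array([ 2.5, -4. ,  2.8]), array([649.2, 189.1,   2.8]), 0.86)]
canister top []
canister_top side [(array([-1.000e-01,  9.000e-01,  1.975e+02]), array([646.1, 193.7, 197.5]), 0.97)]
canister_top top []
foot_rear_edge side [(array([-45.5,  -3.6,   1.5]), array([601.5, 184.2,   1.5]), 0.62)]
foot_rear_edge top []
solenoid side [(array([  36. , -150.6,   -4.1]), array([698.8,  47.1,  -4.1]), 0.68)]
solenoid top []
contactor_b side [(array([ -51.9, -154.5,    3.3]), array([611.8,  33.5,   3.3]), 0.69)]
contactor_b top [(array([ -52.1, -156. ,   -0.7]), array([611.8,  32. ,  -0.7]), 0.71)]
switch_b side [(array([-18.5, 164. ,  -0.4]), array([ 6.098e+02,  3.537e+02, -4.000e-01]), 0.79)]
switch_b top [(array([-16.8, 162.5,   1.7]), array([611.6, 352.4,   1.7]), 0.61)]
```

View pics/s5c.png

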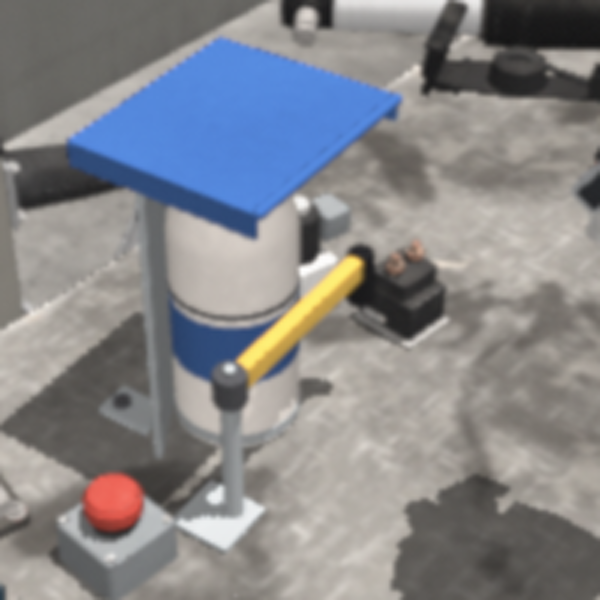

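The crop shows the canister upright against the backrest (px 235,330). The keeper is shut across it (300,320), and the solenoid, contactor and switch haven't moved.

```bash
python3 -c "
from plant import arm; print(arm.finish_job())"
```

```text
the job is handed in; nothing more can be done
None
```

The job is handed in: the canister stands upright against the backrest, the keeper bar is shut on its stop and released, and the solenoid, contactor and switch did not move; the push home peaked at about 36 N at the wrist, and the arm's clock read about 20 s of the 58 s.

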